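# Dry-fit a log foot on the assembly board and put its levelling feet in the tote

## Task

Lay out the next furniture foot: stand the log stub on the circle marked on the assembly board, set the wooden block flat on the board midway between the stub and the dark stop batten with its long side along the batten, and stand each levelling foot upright in the tote compartment that matches its size, the large in the large and the small in the small. Once these four are in place, finish by laying the flat wood slice centred on top of the stub. Leave the glue bottle standing where it is.

Things in the scene. Friction and masses are not known exactly. Their poses are not given: they have to be found in the camera images.
- stub_mid (a point): Log stub, the thick round piece of wood: an upright cylinder 46 mm in diameter and 50 mm tall, 65 g. The point is its centre, 25 mm above its underside; z along its axis, up. It starts standing on the work surface.
- slice_mid (a point): Wood slice: a flat round disc 66 mm in diameter and 20 mm thick, 50 g. The point is its centre, 10 mm above its underside; z along its axis, up. It starts lying flat on the work surface.
- block_mid (a point): Wooden block, 34 mm (its x) by 56 mm (its y, the long side) by 40 mm tall (its z), 55 g. The point is its centre, 20 mm above its underside. It starts on the work surface, turned at random.
- foot_large_mid (a point): Large levelling foot: a black round base 66 mm in diameter and 8 mm thick; a steel stud 14 mm in diameter stands up from its middle to 70 mm above the underside (a 22 mm collar covers the stud's lowest 6 mm); 140 g. The point lies on the stud's axis, 35 mm above the underside; z up. It starts standing on the work surface; take it by the stud.
- foot_small_mid (a point): Small levelling foot: a black round base 34 mm in diameter and 8 mm thick; a steel stud 12 mm in diameter stands up from its middle to 70 mm above the underside (a 20 mm collar covers the stud's lowest 6 mm); 70 g. The point lies on the stud's axis, 35 mm above the underside; z up. It starts standing on the work surface; take it by the stud.
- board: Assembly board, fixed: plywood 220 (x) by 180 (y) by 12 mm. Origin under its centre, on the work surface; turned up to 46 degrees, left or right of the loose things. Dark stop batten on its +x edge: x = 86 to 110 mm, 160 mm long in y, rising 30 mm above the board. Circle centre at x = -35, y = 0 mm; the block's place, midway between stub and batten, is x = 37, y = 0 mm.
- seat (a point): Centre of the dark circle, 52 mm in diameter, marked on the assembly board, on the board's top face (12 mm above the work surface). Axes as the board's.
- bin_large (a point): Centre of the inner floor of the large compartment of the grey tote, 5 mm above the work surface; 88 mm (x) by 95 mm (y) inside. Walls 4 mm thick, tops 32 mm above the work surface. The tote, 96 by 159 mm, is fixed to the table on the other side of the loose things from the board and may be turned any way.
- bin_small (a point): Centre of the inner floor of the small compartment of the same tote, 5 mm above the work surface; 88 mm (x) by 52 mm (y) inside, same walls. It lies 77.5 mm from the large one's centre, in the tote's +y.
- glue_mid (a point): Glue bottle, white with a red cap, 40 mm in diameter, 85 mm tall, standing among the loose things; not to be moved. The point is its centre, 42.5 mm up.
Not all that is in view belongs to the job. Leave any green or purple look-alike of the part that bears foot_small_mid alone.

How it is judged:
By the outcome, as a careful person would: the job done as asked, in the order asked, and still so for the second after the job is handed in, with the robot touching nothing.
It also fails if it takes over 120 s, if anything falls off the work surface, if the arm or the gripper's body presses on something with over 40 N, if the wrist force passes 120 N, or if a joint passes its speed limit or range.

## Robot

A 6-joint arm with a two-finger parallel gripper is mounted at the origin on the work surface. World frame = base frame: x ahead of the robot, y to its left, z up, the work surface at z = 0. Lengths are in mm, angles in rad, forces in N, time in s.
With the tool pointing down it reaches from about 275 to 875 mm from the base axis. Payload 12.5 kg.
Tool frame: the origin (TCP) lies where the fingers leave the gripper's body, on its centre line; the fingertips stand 73 mm ahead of it and the grasp point (between the pads) lies 54 mm ahead of it; z points along the fingers, y is the line along which they close (so a half turn about z gives the same grasp; the last joint's range is limited). The gripper opens to 85 mm and grips with 20 to 120 N. Pads are 22 mm wide; open, the fingers measure 114 mm over their backs; the gripper's body (76 mm by 85 mm) begins 54 mm behind the grasp point. The pads swing forward as they close: fully open they stand 13 mm farther back than shut.
Start: joints at [1.238, 0.351, 1.652, -0, 1.139, -0.085], TCP at [134.868, 533.194, 303.89] pointing down, gripper open.
Joint ranges: [-2.75, 2.75], [-0.79, 2.1], [0.01, 2.65], [-1.57, 4.71], [0.07, 3.14], [-2.87, 2.87]. Speed limits (rad/s): [2.22, 2.22, 2.79, 3.14, 3.14, 3.14].

## Interface

Orientations are given as a rotation vector (axis times angle).
In Python, from station import r gives the robot as it stands.
- The arm moves only by the tool carry_out, never from a script. Its argument "deltas" is text: rows parted by semicolons, each of 6 numbers parted by spaces: the shift along the world's x, y, z normalised to -1 to 1, where 1 is 0.5 m, then the turn, a rotation vector about the world's x, y, z normalised to -1 to 1, where 1 is 90 degrees. In form: tx ty tz ax ay az; .... A call has 1 to 10 rows; each row shifts and turns the commanded pose from where the row before left it; what a row does not reach is not made up. A row lasts 1/10 s, in which the tool goes at most 50 mm and 8.59 degrees, less where a joint would pass 70% of its speed; a pose out of reach is approached as far as the arm can. A call with a number of a shift or a turn outside -1 to 1 is refused whole. A call with a gripper value outside its range is refused whole. "hand" is the closure in counts, from 0 (fully open) to 255 (shut), set as the call begins (left out, the last holds). The fingers move at their own pace and stop on an object; the grip force is fixed at half the most. Time passes only in rows, so rows that do not move let the fingers close. It gives the time, the measured TCP pose, the force, the opening and the grip force at its end, in the units of the state.
- r.read_state(): the state, without advancing time (a new reading comes with each control period).
- r.read_camera(name): name is "scene" or "top"; returns the picture (400x640x3 uint8, blue, green, red); there is no depth.
- r.get_calibration(name): a dict with "mtx" (3x3 intrinsics, pixels), "k1" (the pictures are not rectified: a ray, as slopes to the right and down, at radius r is drawn at 1 + k1 r^2 times it, then the intrinsics apply), "R" (3x3) and "t" (3): a world point X has camera coordinates R X + t. Camera axes: x right, y down, z forward; pixel columns grow to the right and rows downward; lengths in mm; the calibration is good to about 2 mm. A picture is of the moment at which its call begins. get_calibration takes no time and is no camera call.
- r.sign_off(): hands the job in; it is judged then, once.
Trained networks look in the newest picture that a camera, given by its name, has taken for a name from the list of things; names that differ only in an ending like _2 or _b are one class to them, and where a whole thing is asked for, a point or a joint stands for the part that bears it (a point fixed in the world has none). Each returns a list of dicts, best first, with "score" (0 to 1); they miss things now and then, are a little off and sometimes report something else, mostly with a low value. They report only what shows in the picture. A call takes as long as a camera call. They do not tell look-alikes from the thing itself.
- r.spot_in(camera, label): "box" ([left, top, right, bottom] in pixels, round what is visible of it).
- r.outline_of(camera, label): "region" (400x640 bool, what is visible of it) and "box" ([left, top, right, bottom] in pixels, round what is visible of it).
- r.pinpoint(camera, label): "point" ([row, column] in pixels: a listed point, or the origin of a listed thing).
The state is a dict: "t": time; "joints": joint angles; "qd": joint speeds; "joint_efforts": joint torques, N m; "tool_pos": TCP position; "tcp_rot": TCP orientation; "force": force on the tool from outside, world axes, zero at the start; "moment": the same for the moment, N m; "grip_width": opening from 0.0 (shut) to 1.0 (fully open); "grip_force": force on a finger pad.
Only numpy, scipy, OpenCV 4.12 (cv2) and the standard library are available. Lean on these libraries where they do the work, as an engineer would, in place of code of your own. Each camera call takes 0.05 s, during which the arm holds its last target. There are 200 camera calls.

## Working session

There is one attempt and no reset: what is moved stays moved. The work goes in short steps, Python scripts to look and compute and a tool call to move; the robot and the scene stay as the last step left them, time stands still between calls to the robot, and variables do not carry over. Pictures are saved under pics/ and viewed, at most 14 in all, crops included, and the job is handed in when it is done.

Besides the shell and the picture viewer there is one more tool, called after "Request:" as a command line: name --argument value ..., lists and objects as JSON in quotes. carry_out: Moves the arm, as the interface text tells. Its arguments: {"type":"object","properties":{"deltas":{"type":"string"},"hand":{"type":"number"}},"required":["deltas"]}

```bash
ls; mkdir -p pics
cat > h.py <<'E'
import numpy as np, cv2
from station import r
L=['stub_mid','slice_mid','block_mid','foot_large_mid','foot_small_mid','board','seat','bin_large','bin_small','glue_mid']
Z=dict(stub_mid=25,slice_mid=10,block_mid=20,foot_large_mid=35,foot_small_mid=35,board=0,seat=12,bin_large=5,bin_small=5,glue_mid=42.5)
def ray(cam,row,col):
    c=r.get_calibration(cam);K=np.array(c['mtx']);k1=float(c['k1']);R=np.array(c['R']);t=np.array(c['t'])
    d=np.array([(col-K[0,2])/K[0,0],(row-K[1,2])/K[1,1]]);u=d.copy()
    for _ in range(20): u=d/(1+k1*(u@u))
    return -R.T@t, R.T@np.array([u[0],u[1],1])
def at(cam,row,col,z):
    o,d=ray(cam,row,col);return o+d*(z-o[2])/d[2]
def proj(cam,X):
    c=r.get_calibration(cam);K=np.array(c['mtx']);p=np.array(c['R'])@np.array(X,float)+np.array(c['t']);u=p[:2]/p[2]
    u=u*(1+float(c['k1'])*(u@u));return K[0,0]*u[0]+K[0,2],K[1,1]*u[1]+K[1,2]
E
python3 - <<'E'
from h import *
for c in ['scene','top']:
    cv2.imwrite(f'pics/{c}0.png',r.read_camera(c))
    o,d=ray(c,200,320);print(c,o.round(),d.round(2))
    for l in L:
        for q in r.pinpoint(c,l)[:4]:
            p=q['point'];print(l,round(q['score'],2),np.round(p),at(c,p[0],p[1],Z[l])[:2].round(1))
print(r.read_state())
E
```

```text
pics
scene [1127.  609.  629.] [-0.6  -0.6  -0.54]
stub_mid 0.95 [270. 292.] [678.  82.]
slice_mid 0.67 [228. 351.] [470.5  57.9]
block_mid 0.63 [217. 283.] [563.3 -75.2]
foot_large_mid 0.95 [240. 317.] [584.7  58.7]
foot_small_mid 0.68 [167. 333.] [ 318.6 -145.3]
foot_small_mid 0.67 [193. 317.] [447.4 -77.8]
foot_small_mid 0.64 [178. 320.] [ 385.8 -127.7]
foot_small_mid 0.44 [186. 298.] [ 456.7 -140.3]
board 0.85 [177. 246.] [ 484.9 -323.6]
seat 0.81 [167. 253.] [ 449.7 -335.3]
bin_large 0.77 [279. 447.] [462.  307.3]
bin_small 0.66 [311. 444.] [541.7 349.4]
glue_mid 0.56 [236. 254.] [675.3 -42.6]
top [ 350.   13. 1122.] [ 0.13 -0.01 -0.99]
stub_mid 0.8 [126. 294.] [688.1  79.2]
slice_mid 0.58 [212. 301.] [459.4  54.2]
block_mid 0.86 [171. 350.] [570.5 -71.8]
foot_large_mid 0.71 [165. 303.] [580.6  52.6]
foot_small_mid 0.6 [262. 376.] [ 333.9 -139.7]
foot_small_mid 0.54 [240. 365.] [ 390.7 -111.4]
foot_small_mid 0.52 [219. 383.] [ 445.2 -156.6]
foot_small_mid 0.48 [218. 352.] [445.  -77.3]
board 0.64 [209. 439.] [ 478.6 -314.6]
board 0.49 [172. 350.] [570.6 -73.4]
seat 0.7 [215. 448.] [ 461.8 -335.9]
bin_large 0.71 [206. 204.] [467.6 312.4]
bin_large 0.65 [208. 440.] [ 481.3 -316.2]
glue_mid 0.49 [130. 342.] [675.7 -47.9]
{'t': 1.1, 'joints': array([ 1.23839641e+00,  3.50670397e-01,  1.65176860e+00,  7.29948702e-06,
        1.13909776e+00, -8.46273339e-02]), 'qd': array([ 0.00012871, -0.00013883,  0.00035051, -0.00075781,  0.00150499,
        0.00070563]), 'joint_efforts': array([-3.31984091e-03, -5.06035209e+01, -2.91647404e+01, -2.03626714e-04,
        6.40285234e-04, -4.04493079e-06]), 'tool_pos': array([134.87289183, 533.20506839, 303.91773151]), 'tcp_rot': array([3.88209595e-01, 3.11750955e+00, 8.80471252e-05]), 'force': array([ 0.12388543,  0.58968086, -0.4336563 ]), 'moment': array([ 0.01900856,  0.03106769, -0.03077447]), 'grip_force': 0.0, 'grip_width': 0.998561288089517}
```

View pics/scene0.png

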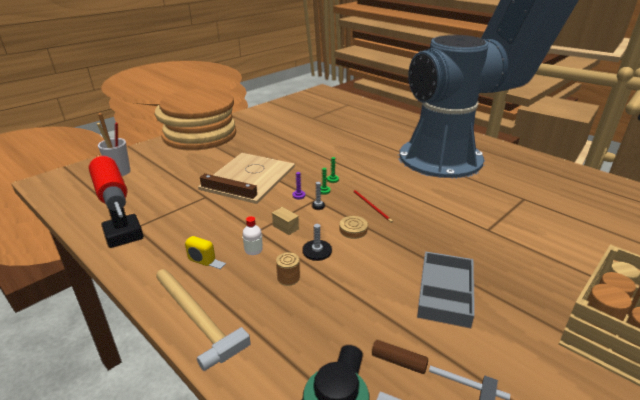

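View pics/top0.png

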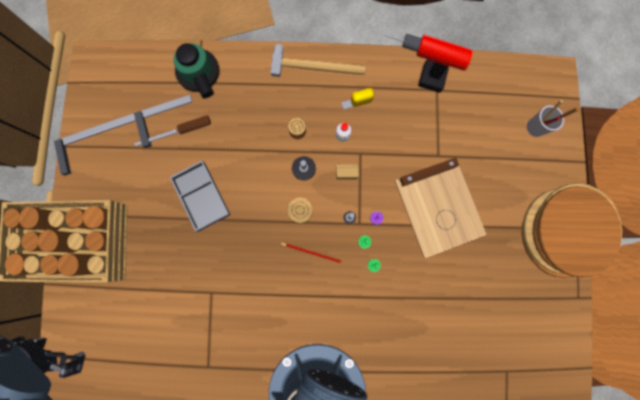

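The scene picture shows the black small foot at about (318,195), with green ones at (333,172) and (324,182) and a purple one at (298,187). In the top picture the black one is at (349,217), the green at (364,242) and (374,265), and the purple at (376,218). The black steel-stud foot is the one to take. The stub is at top (297,127), the slice at (300,210), the block at (347,171), the large foot at (303,167), the glue at (344,130), the board at right and the tote at left. Next I'll fit silhouettes to get the poses.

```bash
cat > fit.py <<'E'
from h import *
from scipy.optimize import minimize
S=8
def cyl(rad,z0,z1,n=24):
    a=np.linspace(0,2*np.pi,n,endpoint=False)
    return np.array([[rad*np.cos(t),rad*np.sin(t),z] for z in(z0,z1) for t in a])
def box(x0,x1,y0,y1,z0,z1): return np.array([[x,y,z] for x in(x0,x1) for y in(y0,y1) for z in(z0,z1)],float)
M=dict(stub_mid=[cyl(23,0,50)],slice_mid=[cyl(33,0,20)],block_mid=[box(-17,17,-28,28,0,40)],
 foot_large_mid=[cyl(33,0,8),cyl(7,0,70)],foot_small_mid=[cyl(17,0,8),cyl(6,0,70)],glue_mid=[cyl(20,0,60)],
 board=[box(-110,110,-90,90,0,12),box(86,110,-80,80,12,42)],tote=[box(-48,48,-79.5,79.5,0,32)])
def pose(P,q,z=0):
    c,s=np.cos(q[2]),np.sin(q[2]);return P@np.array([[c,s,0],[-s,c,0],[0,0,1]])+[q[0],q[1],z]
def draw(cam,name,q,z=0):
    m=np.zeros((400,640),np.uint8)
    for P in M[name]:
        p=np.array([proj(cam,X) for X in pose(P,q,z)])
        cv2.fillConvexPoly(m,np.round(cv2.convexHull(p.astype(np.float32))*16).astype(np.int32),1,cv2.LINE_8,4)
    return m
def fit(name,regs,q0,yaw,z=0):
    B={c:cv2.GaussianBlur(g.astype(np.float32),(0,0),1.5) for c,g in regs.items()}
    def cost(v):
        q=[v[0],v[1],v[2]/100 if yaw else 0]
        return sum(((cv2.GaussianBlur(draw(c,name,q,z).astype(np.float32),(0,0),1.5)-B[c])**2).sum()/B[c].sum() for c in B)
    n=3 if yaw else 2;best=None
    for y in (np.arange(0,180,30) if yaw=='any' else [np.degrees(q0[2])]) if yaw else [0]:
        v0=np.array([q0[0],q0[1],np.radians(y)*100][:n])
        sim=np.vstack([v0]+[v0+d for d in np.diag([12,12,20][:n])])
        o=minimize(cost,v0,method='Nelder-Mead',options=dict(initial_simplex=sim,xatol=.1,fatol=1e-4,maxiter=120))
        if best is None or o.fun<best.fun: best=o
    return best.x,best.fun
def regions(name,q0,label=None,cams=('scene','top'),z=0):
    out={}
    for c in cams:
        bb=[];m=draw(c,name,q0,z)
        for k in r.outline_of(c,label or name):
            g=k['region'];i=(g&(m>0)).sum()/max(1,(g|(m>0)).sum());bb.append((i,g))
        if bb:
            i,g=max(bb,key=lambda a:a[0])
            if i>.2: out[c]=g
    return out
E
cat > s1.py <<'E'
from fit import *
for c in('scene','top'): r.read_camera(c)
Q=dict(stub_mid=(688,79,0),slice_mid=(462,55,0),block_mid=(569,-72,0),foot_large_mid=(581,53,0),foot_small_mid=(445,-77,0),glue_mid=(675,-47,0),board=(482,-318,.3))
for n,q in Q.items():
    g=regions(n,q)
    yaw='any' if n=='block_mid' else (n=='board')
    for sub in [g]+([{c:g[c]} for c in g] if len(g)>1 else []):
        x,f=fit(n,sub,q,yaw);print(n,list(sub),x.round(1),round(f,3))
q=(500,330,.4);g=regions('tote',q,'bin_large');print(list(g))
if g:print(fit('tote',g,q,'any'))
for c in('scene','top'):
    print([(k['score'],k['point'].tolist() if hasattr(k['point'],'tolist') else k['point']) for k in r.pinpoint(c,'bin_small')[:2]])
im=r.read_camera('top')
cv2.imwrite('pics/topc.png',cv2.resize(im[90:290,150:500],None,fx=2.2,fy=2.2,interpolation=cv2.INTER_CUBIC))
E
time python3 s1.py
```

```text
Traceback (most recent call last):
  File "s1.py", line 8, in <module>
    x,f=fit(n,sub,q,yaw);print(n,list(sub),x.round(1),round(f,3))
        ~~~^^^^^^^^^^^^^
  File "fit.py", line 28, in fit
    o=minimize(cost,v0,method='Nelder-Mead',options=dict(initial_simplex=sim,xatol=.1,fatol=1e-4,maxiter=120))
  File "fit.py", line 23, in cost
    return sum(((cv2.GaussianBlur(draw(c,name,q,z).astype(np.float32),(0,0),1.5)-B[c])**2).sum()/B[c].sum() for c in B)
  File "fit.py", line 23, in <genexpr>
    return sum(((cv2.GaussianBlur(draw(c,name,q,z).astype(np.float32),(0,0),1.5)-B[c])**2).sum()/B[c].sum() for c in B)
                                  ~~~~^^^^^^^^^^^^
  File "fit.py", line 16, in draw
    p=np.array([proj(cam,X) for X in pose(P,q,z)])
                ~~~~^^^^^^^
  File "h.py", line 13, in proj
    c=r.get_calibration(cam);K=np.array(c['mtx']);p=np.array(c['R'])@np.array(X,float)+np.array(c['t']);u=p[:2]/p[2]
ValueError: time passes only in moves, steps and waits

real	0m11.673s
user	0m4.503s
sys	0m0.437s
```

```bash
python3 - <<'E'
s=open('h.py').read().replace("r.get_calibration(cam)","cal(cam)").replace("def ray","from functools import lru_cache\n@lru_cache\ndef cal(cam): return r.get_calibration(cam)\ndef ray",1)
open('h.py','w').write(s)
E
time python3 s1.py
```

```text
stub_mid ['scene', 'top'] [680.7  72. ] 0.032
stub_mid ['scene'] [681.3  72.6] 0.01
stub_mid ['top'] [681.5  72. ] 0.02
slice_mid ['scene', 'top'] [463.8  57.2] 0.028
slice_mid ['scene'] [463.9  57.3] 0.014
slice_mid ['top'] [463.   58.8] 0.013
block_mid ['scene'] [569.9 -61.6  -7.2] 0.014
foot_large_mid ['scene', 'top'] [579.   51.3] 0.061
foot_large_mid ['scene'] [581.2  53.5] 0.007
foot_large_mid ['top'] [577.3  52. ] 0.035
foot_small_mid ['top'] [450.  -72.2] 0.039
glue_mid ['top'] [669.9 -49.2] 0.083
board ['scene', 'top'] [ 482.3 -314.9   38.2] 0.021
board ['scene'] [ 482.7 -314.4   37.8] 0.01
board ['top'] [ 482.  -315.4   38.3] 0.009
['scene', 'top']
(array([493.4689871 , 322.62999246, 208.72499833]), np.float64(0.014998777769505978))
[(0.68, [309.5, 442.8])]
[(0.93, [181.1, 191.8]), (0.7, [216.3, 447.4])]
real	0m14.695s
user	0m8.733s
sys	0m0.142s
```

View pics/topc.png

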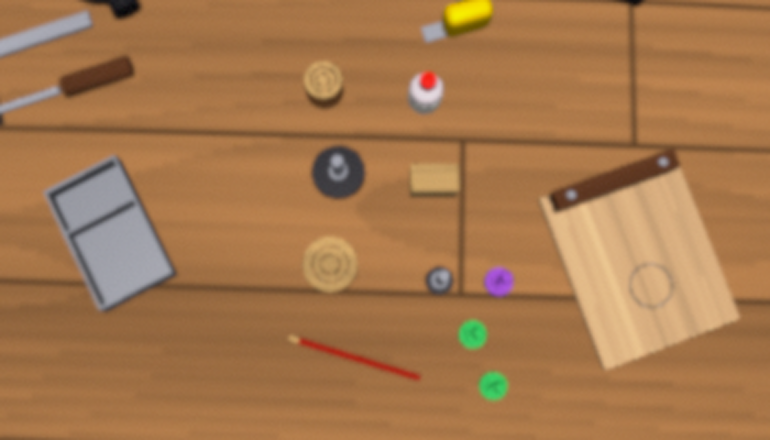

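The enlarged top view matches the fits. The black foot is at crop (438,280), the circle at (652,285), and the small compartment is the tote's upper-left end, at (90,190). I'll start with the large foot at about (580,52).

Request:
carry_out --deltas "0.055 -0.06 0 0 0 0;0.055 -0.06 0 0 0 0;0.055 -0.06 0 0 0 0;0.055 -0.06 0 0 0 0;0.055 -0.06 0 0 0 0;0.055 -0.06 0 0 0 0;0.055 -0.06 0 0 0 0;0.055 -0.06 0 0 0 0;0.055 -0.06 0 0 0 0;0.055 -0.06 0 0 0 0" --hand 0

```text
t: 3.35
tool_pos: [410.8, 231.8, 304.1]
tcp_rot: [0.388, 3.117, 0.0]
force: [0.5, 0.7, -0.1]
grip_width: 0.998
grip_force: 0.0
```

Request:
carry_out --deltas "0.055 -0.06 0 0 0 0;0.055 -0.06 0 0 0 0;0.055 -0.06 0 0 0 0;0.055 -0.06 0 0 0 0;0.055 -0.06 0 0 0 0;0.055 -0.06 0 0 0 0;0.01 -0.002 -0.06 0 0 0;0 0 -0.08 0 0 0;0 0 -0.08 0 0 0;0 0 -0.06 0 0 0"

```text
t: 4.35
tool_pos: [579.2, 52.1, 161.5]
tcp_rot: [-0.388, -3.116, 0.0]
force: [0.1, -0.2, 0.7]
grip_width: 1.003
grip_force: 0.0
```

```bash
cat > s2.py <<'E'
from fit import *
im=r.read_camera('scene');r.read_camera('top')
cv2.imwrite('pics/s2.png',cv2.resize(im[120:300,220:400],None,fx=3.2,fy=3.2,interpolation=cv2.INTER_CUBIC))
Q=dict(block_mid=(569,-65,-.07),foot_small_mid=(448,-74,0),stub_mid=(681,72,0))
for n,q in Q.items():
    g=regions(n,q)
    for sub in [g]+([{c:g[c]} for c in g] if len(g)>1 else []):
        if sub:
            x,f=fit(n,sub,q,n=='block_mid');print(n,list(sub),x.round(1),round(f,3))
E
python3 s2.py
```

```text
block_mid ['scene', 'top'] [568.3 -63.3   1.2] 0.037
block_mid ['scene'] [569.4 -64.5  -3. ] 0.014
block_mid ['top'] [565.5 -62.5   3.8] 0.018
foot_small_mid ['top'] [448.6 -72.2] 0.004
stub_mid ['scene'] [681.2  71.5] 0.022
```

View pics/s2.png

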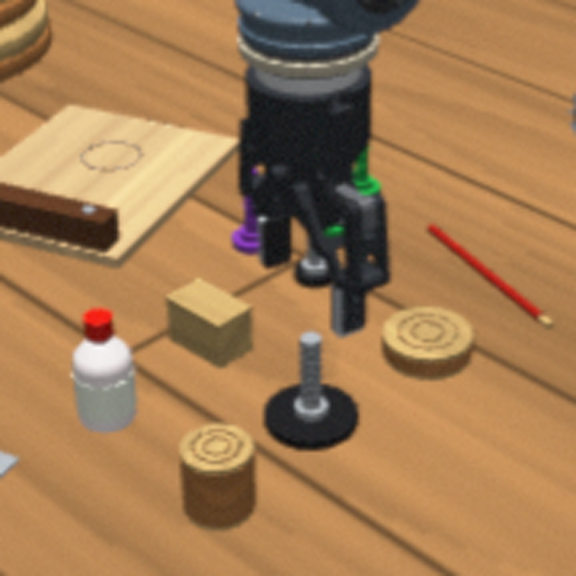

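The crop shows the finger mid-line at column ~310, over the stud top at (310,340), so they are aligned. Descending and gripping.

Request:
carry_out --deltas "0 0 -0.06 0 0 0;0 0 -0.06 0 0 0;0 0 0 0 0 0"

```text
t: 5.05
tool_pos: [578.6, 52.2, 101.9]
tcp_rot: [-0.388, -3.113, 0.001]
force: [-1.9, -0.5, 1.1]
grip_width: 1.0
grip_force: 0.0
```

Request:
carry_out --deltas "0 0 0 0 0 0;0 0 0 0 0 0;0 0 0 0 0 0;0 0 0 0 0 0;0 0 0 0 0 0;0 0 0 0 0 0;0 0 0 0 0 0;0 0 0 0 0 0" --hand 255

```text
t: 5.85
tool_pos: [580.1, 52.2, 104.7]
tcp_rot: [0.388, 3.117, 0.0]
force: [-1.0, 0.2, 6.6]
grip_width: 0.145
grip_force: 58.3
```

Request:
carry_out --deltas "0 0 0.05 0 0 0;0 0 0.07 0 0 0;-0.032 0.0735 0.02 0 0 0;-0.032 0.0735 0 0 0 0;-0.032 0.0735 0 0 0 0;-0.032 0.0735 0 0 0 0;-0.032 0.0735 0 0 0 0;-0.032 0.0735 0 0 0 0;-0.032 0.0735 0 0 0 0;0 0 0 0 0 0"

```text
t: 6.85
tool_pos: [466.0, 312.8, 173.9]
tcp_rot: [-0.382, -3.118, -0.001]
force: [0.0, -0.2, -1.6]
grip_width: 0.145
grip_force: 58.6
```

Run:
```python
from fit import *
im=r.read_camera('scene')
x,y=map(int,proj('scene',(470,309,80)))
cv2.imwrite('pics/s3.png',cv2.resize(im[y-75:y+75,x-90:x+90],None,fx=4,fy=4,interpolation=cv2.INTER_CUBIC))
s=r.read_state();print(s['tool_pos'],s['grip_width'],s['grip_force'])
z=s['tool_pos'][2]-104
g=regions('foot_large_mid',(469,309,0),cams=('scene',),z=z)
if g: print(fit('foot_large_mid',g,(469,309,0),False,z=z))
```

```text
[466.82085317 311.0745609  173.87557704] 0.14590048339864992 58.60810875892639
(array([464.96244431, 311.00757408]), np.float64(0.11282368749380112))
```

View pics/s3.png

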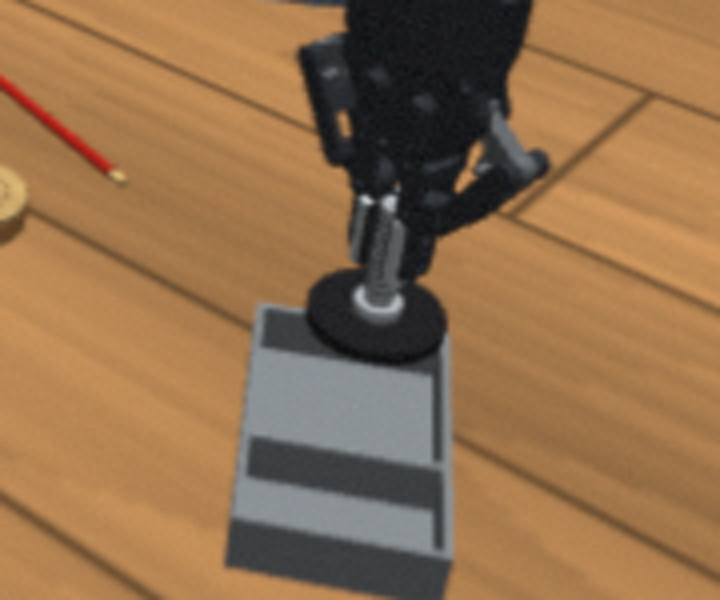

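The foot hangs over the large compartment with its base at crop (378,312), tilted slightly. Lowering it.

Request:
carry_out --deltas "0 0 -0.05 0 0 0;0 0 -0.05 0 0 0;0 0 -0.015 0 0 0;0 0 -0.01 0 0 0;0 0 0 0 0 0;0 0 0 0 0 0"

```text
t: 7.55
tool_pos: [468.4, 309.5, 112.3]
tcp_rot: [0.389, 3.116, 0.001]
force: [1.0, -0.1, -1.4]
grip_width: 0.152
grip_force: 58.7
```

Request:
carry_out --deltas "0 0 -0.003 0 0 0;0 0 -0.003 0 0 0;0 0 0 0 0 0;0 0 0 0 0 0"

```text
t: 7.95
tool_pos: [468.2, 309.7, 109.6]
tcp_rot: [0.388, 3.116, 0.001]
force: [-2.0, -2.3, 10.1]
grip_width: 0.149
grip_force: 60.2
```

Request:
carry_out --deltas "0 0 0 0 0 0;0 0 0 0 0 0;0 0 0 0 0 0;0 0 0 0 0 0;0 0 0.06 0 0 0;0 0 0.08 0 0 0" --hand 100

```text
t: 8.55
tool_pos: [467.1, 309.0, 177.6]
tcp_rot: [-0.388, -3.114, 0.004]
force: [0.6, -0.3, 0.1]
grip_width: 0.604
grip_force: 0.0
```

Run:
```python
from fit import *
im=r.read_camera('scene')
x,y=map(int,proj('scene',(480,309,50)))
cv2.imwrite('pics/s4.png',cv2.resize(im[y-75:y+75,x-90:x+90],None,fx=4,fy=4,interpolation=cv2.INTER_CUBIC))
s=r.read_state();print(s['tool_pos'],s['grip_width'],s['grip_force'])
```

```text
[469.51363294 310.41103877 184.91809923] 0.6062848886763261 0.0
```

View pics/s4.png

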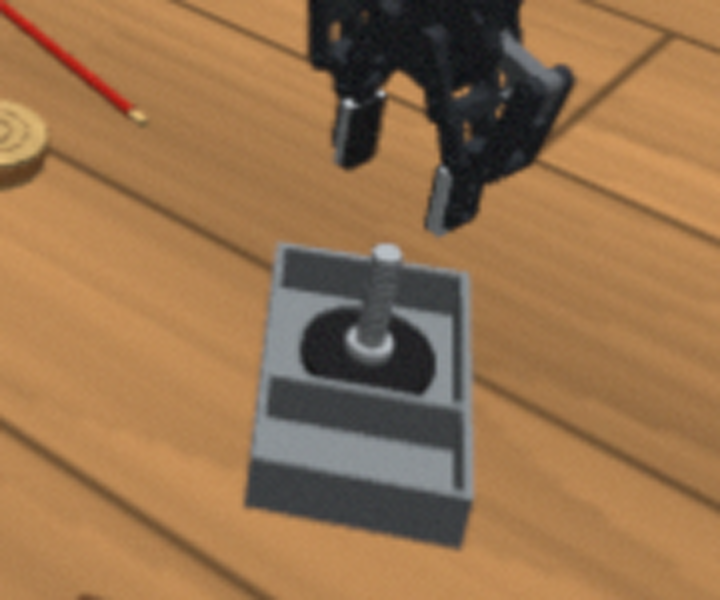

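The large foot stands in the large compartment, with its stud at crop (385,255–340). Next is the small black foot at about (449,-73).

Request:
carry_out --deltas "-0.004 -0.085 0 0 0 0;-0.004 -0.085 0 0 0 0;-0.004 -0.085 0 0 0 0;-0.004 -0.085 0 0 0 0;-0.004 -0.085 0 0 0 0;-0.004 -0.085 0 0 0 0;-0.004 -0.085 0 0 0 0;-0.004 -0.085 0 0 0 0;-0.005 -0.085 0 0 0 0;0 0 0 0 0 0"

```text
t: 9.6
tool_pos: [449.3, -76.8, 178.5]
tcp_rot: [0.395, 3.116, -0.001]
force: [-0.2, 0.4, 0.2]
grip_width: 0.608
grip_force: 0.0
```

Run:
```python
from fit import *
im=r.read_camera('scene')
x,y=map(int,proj('scene',(449,-73,60)))
cv2.imwrite('pics/s5.png',cv2.resize(im[y-50:y+50,x-60:x+60],None,fx=5,fy=5,interpolation=cv2.INTER_CUBIC))
s=r.read_state();print(s['tool_pos'],s['grip_width'])
print([((np.array(proj('scene',(449,-73,z)))-[x-60,y-50])*5).round() for z in (8,70,105)])
```

```text
[449.27931763 -74.94263003 178.38265058] 0.6068179225694025
[array([301., 341.]), array([300., 235.]), array([300., 172.])]
```

View pics/s5.png

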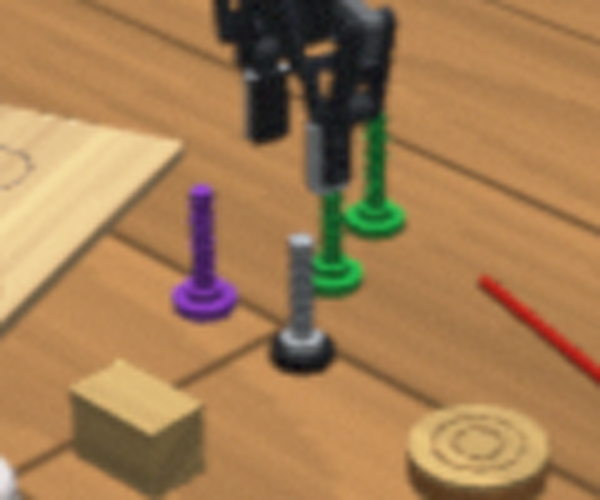

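The black-based steel foot's stud top is at crop (300,238), right where predicted (300,235). The green ones (375,215; 332,272) and the purple one (203,298) are clear of the fingers. Descend and grip.

Request:
carry_out --deltas "0 0 -0.05 0 0 0;0 0 -0.05 0 0 0;0 0 -0.048 0 0 0;0 0 0 0 0 0;0 0 0 0 0 0"

```text
t: 10.15
tool_pos: [449.5, -72.4, 104.7]
tcp_rot: [-0.387, -3.117, -0.0]
force: [-0.0, 0.1, 0.0]
grip_width: 0.609
grip_force: 0.0
```

Request:
carry_out --deltas "0 0 0 0 0 0;0 0 0 0 0 0;0 0 0 0 0 0;0 0 0 0 0 0;0 0 0 0 0 0;0 0 0 0 0 0" --hand 255

```text
t: 10.75
tool_pos: [449.8, -73.1, 105.2]
tcp_rot: [0.388, 3.116, -0.0]
force: [-0.3, 0.4, 7.2]
grip_width: 0.124
grip_force: 58.4
```

Request:
carry_out --deltas "0 0 0.05 0 0 0;0 0 0.07 0 0 0;0.016 0.0765 0.05 0 0 0;0.016 0.0765 0 0 0 0;0.016 0.0765 0 0 0 0;0.016 0.0765 0 0 0 0;0.016 0.0765 0 0 0 0;0.016 0.0765 0 0 0 0;0.016 0.0765 0 0 0 0;0.016 0.0765 0 0 0 0"

```text
t: 11.75
tool_pos: [513.4, 234.6, 189.6]
tcp_rot: [0.388, 3.117, 0.0]
force: [0.9, -0.1, -0.6]
grip_width: 0.122
grip_force: 58.6
```

Request:
carry_out --deltas "0.016 0.0765 0 0 0 0;0.016 0.0765 0 0 0 0;0.016 0.0765 0 0 0 0;0 0 0 0 0 0;0 0 0 0 0 0;0 0 0 0 0 0"

```text
t: 12.35
tool_pos: [537.2, 346.9, 189.3]
tcp_rot: [-0.389, -3.117, 0.001]
force: [0.1, -0.8, -0.2]
grip_width: 0.121
grip_force: 58.6
```

Run:
```python
from fit import *
im=r.read_camera('scene')
x,y=map(int,proj('scene',(515,325,60)))
cv2.imwrite('pics/s6.png',cv2.resize(im[y-75:y+75,x-90:x+90],None,fx=4,fy=4,interpolation=cv2.INTER_CUBIC))
s=r.read_state();print(s['tool_pos'],s['grip_width'])
z=s['tool_pos'][2]-104
print([((np.array(proj('scene',(s['tool_pos'][0],s['tool_pos'][1],zz)))-[x-90,y-75])*4).round() for zz in (z,z+8)])
```

```text
[537.28683239 346.69662146 189.42881556] 0.12329749696556677
[array([386., 305.]), array([389., 291.])]
```

View pics/s6.png

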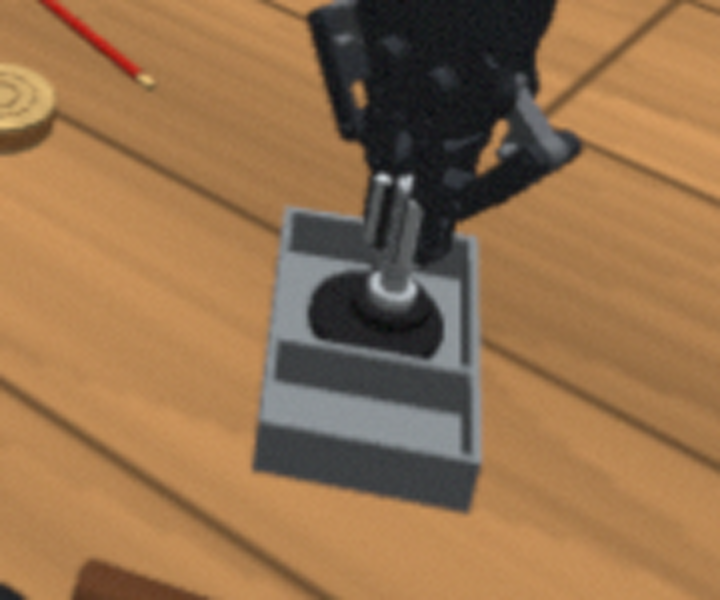

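The small foot hangs with its base at crop (390,298), over the small compartment. Lowering and releasing.

Request:
carry_out --deltas "0 0 -0.06 0 0 0;0 0 -0.06 0 0 0;0 0 -0.025 0 0 0;0 0 -0.008 0 0 0;0 0 -0.005 0 0 0;0 0 -0.003 0 0 0;0 0 0 0 0 0;0 0 0 0 0 0"

```text
t: 13.2
tool_pos: [538.0, 347.9, 110.3]
tcp_rot: [0.388, 3.116, 0.002]
force: [-0.1, -1.1, 6.4]
grip_width: 0.121
grip_force: 58.9
```

Request:
carry_out --deltas "0 0 0 0 0 0;0 0 0 0 0 0;0 0 0 0 0 0;0 0 0 0 0 0;0 0 0.06 0 0 0;0 0 0.08 0 0 0" --hand 130

```text
t: 13.8
tool_pos: [536.5, 347.2, 177.8]
tcp_rot: [-0.388, -3.114, 0.004]
force: [0.3, -0.1, 0.4]
grip_width: 0.492
grip_force: 0.0
```

Request:
carry_out --deltas "0.036 -0.069 0 0 0 0;0.036 -0.069 0 0 0 0;0.036 -0.069 0 0 0 0;0.036 -0.069 0 0 0 0;0.036 -0.069 0 0 0 0;0.036 -0.069 0 0 0 0;0.036 -0.069 0 0 0 0;0.036 -0.069 0 0 0 0;0 0 0 0 0 0" --hand 0

```text
t: 14.7
tool_pos: [682.9, 67.6, 178.8]
tcp_rot: [0.394, 3.116, -0.001]
force: [-1.0, 0.3, 0.1]
grip_width: 1.001
grip_force: 0.0
```

Run:
```python
from fit import *
im=r.read_camera('scene')
x0,y0=240,180
cv2.imwrite('pics/s7.png',cv2.resize(im[y0:y0+160,x0:x0+250],None,fx=3.2,fy=3.2,interpolation=cv2.INTER_CUBIC))
s=r.read_state();print(s['tool_pos'],s['grip_width'])
print([((np.array(proj('scene',p))-[x0,y0])*3.2).round() for p in [(681,72,50),(681,72,0),(536.5,347,5)]])
```

```text
[681.88707705  69.68147699 178.52775916] 1.0006217581935848
[array([151., 251.]), array([154., 312.]), array([654., 412.])]
```

View pics/s7.png

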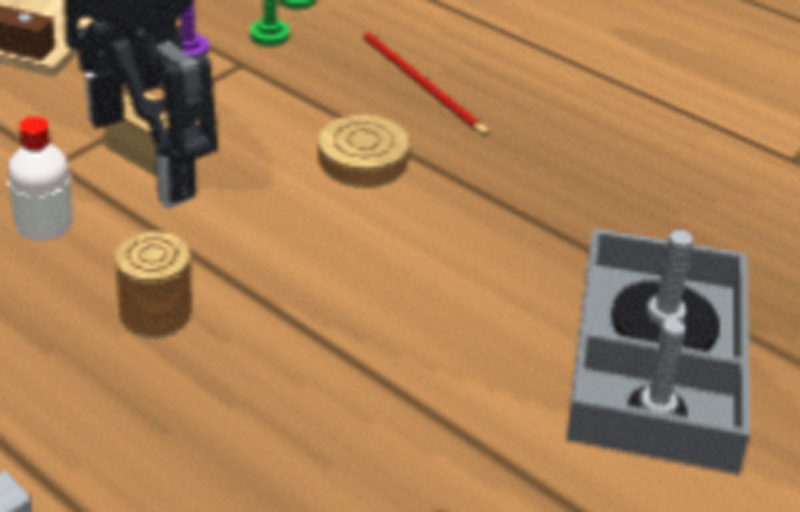

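Both feet stand in their compartments (small stud at (668,330–400), large at (678,245–310)). The stub top is at (153,255), as predicted. Descend on the stub.

Request:
carry_out --deltas "0 0 -0.06 0 0 0;0 0 -0.06 0 0 0;0 0 -0.05 0 0 0;0 0 -0.02 0 0 0;0 0 0 0 0 0"

```text
t: 15.25
tool_pos: [680.5, 72.5, 82.7]
tcp_rot: [-0.387, -3.115, 0.001]
force: [1.0, -1.3, 0.7]
grip_width: 0.998
grip_force: 0.0
```

Request:
carry_out --deltas "0 0 0 0 0 0;0 0 0 0 0 0;0 0 0 0 0 0;0 0 0 0 0 0;0 0 0 0 0 0" --hand 255

```text
t: 15.75
tool_pos: [682.1, 71.8, 85.5]
tcp_rot: [0.388, 3.115, 0.001]
force: [-1.0, 0.8, 6.2]
grip_width: 0.521
grip_force: 61.0
```

Request:
carry_out --deltas "0 0 0.06 0 0 0;0 0 0.08 0 0 0;0 0 0.06 0 0 0;-0.042 -0.0727 0 0 0 0;-0.042 -0.0727 0 0 0 0.08;-0.042 -0.0727 0 0 0 0.08;-0.042 -0.0727 0 0 0 0.08;-0.042 -0.0727 0 0 0 0.08;-0.042 -0.0727 0 0 0 0.08;-0.042 -0.0727 0 0 0 0"

```text
t: 16.75
tool_pos: [533.4, -184.1, 184.5]
tcp_rot: [-0.601, 3.083, -0.001]
force: [0.7, -0.7, -1.7]
grip_width: 0.528
grip_force: 61.4
```

Request:
carry_out --deltas "-0.042 -0.0727 0 0 0 0;-0.042 -0.0727 0 0 0 0;-0.042 -0.0727 0 0 0 0;-0.042 -0.0727 -0.04 0 0 0;0 0 -0.06 0 0 0;0 0 0 0 0 0;0 0 0 0 0 0;0 0 0 0 0 0"

```text
t: 17.55
tool_pos: [451.3, -327.9, 135.4]
tcp_rot: [-0.596, 3.083, -0.002]
force: [-0.4, -0.9, -0.2]
grip_width: 0.523
grip_force: 61.5
```

```bash
cat > circ.py <<'E'
from fit import *
im=r.read_camera('scene');r.read_camera('top')
s=r.read_state();p=s['tool_pos'];print(p,s['tcp_rot'],s['grip_width'],s['joints'].round(2))
q=(482.3,-314.9,.382);g=regions('board',q)
for sub in [{c:g[c]} for c in g]: print('board',list(sub),[v.round(1) for v in fit('board',sub,q,True)])
z=p[2]-84;g=regions('stub_mid',(p[0],p[1],0),z=z)
for sub in [{c:g[c]} for c in g]: print('stub',list(sub),[v.round(2) for v in fit('stub_mid',sub,(p[0],p[1],0),False,z=z)])
for c in ('scene','top'):
    for k in r.pinpoint(c,'seat')[:1]: print('seat',c,k['score'],at(c,*k['point'],12)[:2].round(1))
x,y=map(int,proj('scene',(450,-328,40)))
cv2.imwrite('pics/s8.png',cv2.resize(im[y-50:y+50,x-60:x+60],None,fx=5,fy=5,interpolation=cv2.INTER_CUBIC))
E
python3 circ.py
```

```text
[ 451.23746249 -327.88802394  135.26380249] [-5.95853958e-01  3.08327650e+00 -2.56400526e-03] 0.5237136224785716 [-0.71  0.59  1.76 -0.    0.79 -2.66]
board ['scene'] [array([ 484.1, -314.5,   38.8]), np.float64(0.0)]
board ['top'] [array([ 483.3, -309.5,   35.1]), np.float64(0.4)]
stub ['scene'] [array([ 456.8 , -324.42]), np.float64(0.08)]
seat scene 0.9 [ 456.1 -320.7]
seat top 0.98 [ 459.7 -334.7]
```

View pics/s8.png

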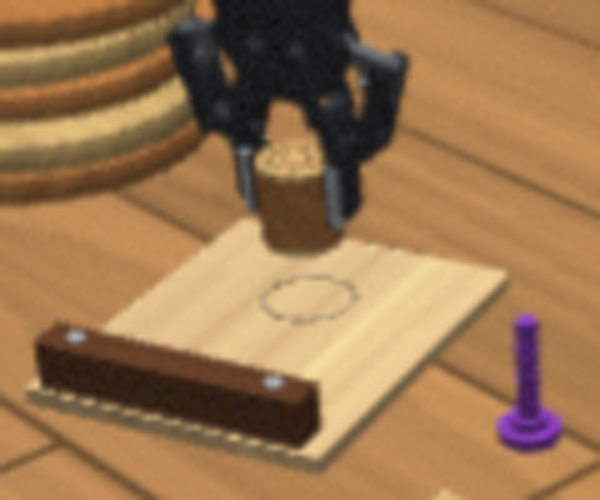

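The stub hangs above the board (top at crop (292,160), bottom about (302,240)), and the marked circle is centred at (310,298). Converting these to world coordinates.

Run:
```python
from fit import *
x,y=map(int,proj('scene',(450,-328,40)))
S=lambda c,rr:(rr/5+y-50,c/5+x-60)
print('circle scene',at('scene',*S(310,298),12),'top',at('top',90+285/2.2,150+652/2.2,12))
print('pred circle',[(np.array(proj('scene',(449.8,-328,12)))-[x-60,y-50])*5])
for z in (50,100): print((np.array(proj('scene',(451,-328,z)))-[x-60,y-50])*5)
print('stub top at z101',at('scene',*S(292,160),101),'bottom at 51',at('scene',*S(302,238),51))
# refine the circle on top picture: dark thin ring
im=cv2.imread('pics/top0.png');best=[]
gray=cv2.GaussianBlur(im,(0,0),.8).astype(float).mean(2)
a=np.linspace(0,2*np.pi,72)
from scipy.ndimage import map_coordinates
def ring(c,cam,g,rad):
    P=np.array([proj(cam,(c[0]+rad*np.cos(t),c[1]+rad*np.sin(t),12)) for t in a]);return map_coordinates(g,[P[:,1],P[:,0]],order=1).mean()
for cam,f in(('top','pics/top0.png'),('scene','pics/scene0.png')):
    g=cv2.GaussianBlur(cv2.imread(f),(0,0),.7).astype(float).mean(2)
    sc=[(ring((X,Y),cam,g,26)-.5*(ring((X,Y),cam,g,33)+ring((X,Y),cam,g,19)),X,Y) for X in np.arange(440,464,1.) for Y in np.arange(-342,-315,1.)]
    print(cam,min(sc))
```

```text
circle scene [ 451.07428561 -324.87764963   12.        ] top [ 448.80370429 -330.41585183   12.        ]
pred circle [array([308.33535418, 295.39488954])]
[301.09001214 236.26033338]
[293.43381287 154.41116072]
stub top at z101 [ 457.26644581 -321.10793124  101.        ] bottom at 51 [ 453.1388477  -324.33413569   51.        ]
top (np.float64(-12.316307853288976), np.float64(449.0), np.float64(-328.0))
scene (np.float64(-11.40552093876505), np.float64(451.0), np.float64(-328.0))
```

Request:
carry_out --deltas "0 0 -0.03 0 0 0;0 0 -0.025 0 0 0;0 0 -0.008 0 0 0;0 0 -0.005 0 0 0;0 0 -0.003 0 0 0;0 0 0 0 0 0;0 0 0 0 0 0"

```text
t: 18.65
tool_pos: [450.5, -328.3, 98.7]
tcp_rot: [-0.594, 3.085, -0.001]
force: [0.8, 0.8, -1.3]
grip_width: 0.524
grip_force: 61.5
```

Request:
carry_out --deltas "0 0 -0.002 0 0 0;0 0 -0.002 0 0 0;0 0 -0.001 0 0 0;0 0 0 0 0 0;0 0 0 0 0 0"

```text
t: 19.15
tool_pos: [450.5, -328.3, 97.4]
tcp_rot: [-0.594, 3.085, -0.001]
force: [-5.3, 2.8, 17.7]
grip_width: 0.522
grip_force: 63.2
```

Request:
carry_out --deltas "0 0 0 0 0 0;0 0 0 0 0 0;0 0 0 0 0 0;0 0 0 0 0 0;0 0 0.04 0 0 0;0 0 0.07 0 0 0;0 0 0.07 0 0 0" --hand 0

```text
t: 19.85
tool_pos: [450.1, -328.0, 186.5]
tcp_rot: [0.594, -3.084, -0.002]
force: [0.4, -0.3, 0.4]
grip_width: 0.997
grip_force: 0.0
```

Request:
carry_out --deltas "0.0337 0.0756 0 0 0 0;0.0337 0.0756 0 0 0 -0.0605;0.0337 0.0756 0 0 0 -0.0605;0.0337 0.0756 0 0 0 -0.0605;0.0337 0.0756 0 0 0 -0.0605;0.0337 0.0756 0 0 0 0;0.0337 0.0756 0 0 0 0;0 0 0 0 0 0;0 0 0 0 0 0"

```text
t: 20.75
tool_pos: [568.3, -62.9, 185.6]
tcp_rot: [0.003, -3.141, 0.0]
force: [0.8, -0.2, -0.2]
grip_width: 1.002
grip_force: 0.0
```

```bash
cat > s9.py <<'E'
from fit import *
im=r.read_camera('scene');r.read_camera('top')
s=r.read_state();print(s['tool_pos'],s['tcp_rot'])
for n,q,z in [('block_mid',(568.5,-63.5,0),0),('stub_mid',(450.4,-328.2,0),12)]:
    g=regions(n,q,z=z)
    for sub in [{c:g[c]} for c in g]: print(n,list(sub),fit(n,sub,q,n=='block_mid',z=z))
E
python3 s9.py
```

```text
[567.98064156 -64.23570366 185.74216506] [-2.44300181e-04 -3.14111709e+00  1.12065674e-04]
block_mid ['scene'] (array([570.89488356, -63.04365775,  -6.79388845]), np.float64(0.04110432043671608))
stub_mid ['scene'] (array([ 451.8296875, -327.965625 ]), np.float64(0.069187231361866))
stub_mid ['top'] (array([ 449.21842041, -328.97902222]), np.float64(0.03739000856876373))
```

Request:
carry_out --deltas "0 0 -0.07 0 0 0;0 0 -0.07 0 0 0;0 0 -0.05 0 0 0;0 0 -0.03 0 0 0;0 0 0 0 0 0;0 0 0 0 0 0"

```text
t: 21.65
tool_pos: [568.7, -63.8, 76.7]
tcp_rot: [-0.0, 3.141, -0.0]
force: [-0.8, -0.4, -0.4]
grip_width: 1.002
grip_force: 0.0
```

Request:
carry_out --deltas "0 0 0 0 0 0;0 0 0 0 0 0;0 0 0 0 0 0;0 0 0 0 0 0;0 0 0 0 0 0;0 0 0 0 0 0" --hand 255

```text
t: 22.25
tool_pos: [569.0, -63.7, 77.3]
tcp_rot: [-0.001, 3.14, -0.001]
force: [-2.2, -0.0, 8.7]
grip_width: 0.653
grip_force: 63.4
```

Request:
carry_out --deltas "0 0 0.06 0 0 0;0 0 0.07 0 0 0;0 0 0.07 0 0 0;-0.0171 -0.079 0 0 0 0;-0.0171 -0.079 0 0 0 0.0608;-0.0171 -0.079 0 0 0 0.0608;-0.0171 -0.079 0 0 0 0.0608;-0.0171 -0.079 0 0 0 0.0608;-0.0171 -0.079 0 0 0 0;0 0 0 0 0 0"

```text
t: 23.25
tool_pos: [516.0, -304.6, 176.6]
tcp_rot: [-0.591, 3.084, -0.003]
force: [0.2, 0.9, -0.8]
grip_width: 0.648
grip_force: 63.1
```

Request:
carry_out --deltas "0 0 -0.04 0 0 0;0 0 -0.04 0 0 0;0 0 0 0 0 0;0 0 0 0 0 0"

```text
t: 23.65
tool_pos: [517.3, -300.3, 136.5]
tcp_rot: [-0.597, 3.084, -0.0]
force: [1.0, -0.7, -0.2]
grip_width: 0.648
grip_force: 63.2
```

Run:
```python
from fit import *
im=r.read_camera('scene')
s=r.read_state();p=s['tool_pos'];print(p,s['tcp_rot'],s['grip_width'])
q=(p[0],p[1],.382);z=p[2]-76.5
g=regions('block_mid',q,cams=('scene',),z=z)
for c in g: print(fit('block_mid',g,q,True,z=z))
x,y=map(int,proj('scene',(500,-310,50)))
v=cv2.resize(im[y-50:y+50,x-60:x+60],None,fx=5,fy=5,interpolation=cv2.INTER_CUBIC)
for X in pose(M['block_mid'][0],q,z): cv2.circle(v,tuple(int(t) for t in (np.array(proj('scene',X))-[x-60,y-50])*5),3,(255,0,255),-1)
cv2.imwrite('pics/s10.png',v)
```

```text
[ 517.49954382 -300.4570955   137.02043665] [-5.97363318e-01  3.08337773e+00 -1.32786950e-03] 0.6510709657024388
(array([ 521.37507955, -301.86748951,   96.01946826]), np.float64(0.175581693649292))
```

View pics/s10.png

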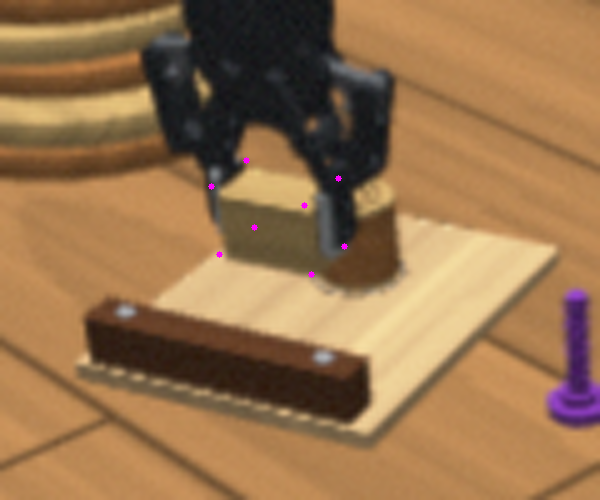

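The block is held level over its place (front bottom edge from (224,256) to (313,273), predicted (219,255) to (311,274)), parallel to the batten. Lowering.

Request:
carry_out --deltas "0 0 -0.04 0 0 0;0 0 -0.03 0 0 0;0 0 -0.01 0 0 0;0 0 -0.006 0 0 0;0 0 -0.004 0 0 0;0 0 -0.002 0 0 0;0 0 0 0 0 0;0 0 0 0 0 0"

```text
t: 24.55
tool_pos: [517.1, -300.6, 90.2]
tcp_rot: [-0.597, 3.084, -0.001]
force: [0.6, 0.5, -0.4]
grip_width: 0.648
grip_force: 63.2
```

Request:
carry_out --deltas "0 0 -0.002 0 0 0;0 0 -0.002 0 0 0;0 0 0 0 0 0;0 0 0 0 0 0"

```text
t: 24.95
tool_pos: [517.2, -300.7, 89.3]
tcp_rot: [-0.597, 3.084, -0.001]
force: [-5.8, 1.9, 14.6]
grip_width: 0.647
grip_force: 65.1
```

Request:
carry_out --deltas "0 0 0 0 0 0;0 0 0 0 0 0;0 0 0 0 0 0;0 0 0 0 0 0;0 0 0.04 0 0 0;0 0 0.07 0 0 0;0 0 0.08 0 0 0" --hand 0

```text
t: 25.65
tool_pos: [516.5, -300.2, 183.0]
tcp_rot: [0.597, -3.083, -0.003]
force: [0.2, 0.4, 1.3]
grip_width: 0.999
grip_force: 0.0
```

Request:
carry_out --deltas "-0.0118 0.0796 0 0 0 0;-0.0118 0.0796 0 0 0 0;-0.0118 0.0796 0 0 0 0;-0.0118 0.0796 0 0 0 0;-0.0118 0.0796 0 0 0 0;-0.0118 0.0796 0 0 0 0;-0.0118 0.0796 0 0 0 0;-0.0118 0.0796 0 0 0 0;-0.0118 0.0796 0 0 0 0;0 0 0 0 0 0"

```text
t: 26.65
tool_pos: [463.0, 60.9, 182.9]
tcp_rot: [0.603, -3.083, -0.001]
force: [0.3, 0.1, 0.6]
grip_width: 0.997
grip_force: 0.0
```

```bash
cat > s11.py <<'E'
from fit import *
im=r.read_camera('scene');it=r.read_camera('top')
s=r.read_state();print(s['tool_pos'],s['tcp_rot'])
for n,q,z in [('slice_mid',(463.8,57.5,0),0),('block_mid',(517,-300.6,.382),12),('stub_mid',(450.4,-328.2,0),12)]:
    g=regions(n,q,z=z)
    for sub in [{c:g[c]} for c in g]: print(n,list(sub),*fit(n,sub,q,n=='block_mid',z=z))
a=cv2.resize(im[150:250,190:310],None,fx=3.3,fy=3.3,interpolation=cv2.INTER_CUBIC);b=cv2.resize(it[150:250,380:500],None,fx=3.3,fy=3.3,interpolation=cv2.INTER_CUBIC)
cv2.imwrite('pics/s11.png',np.hstack([a,b]))
E
python3 s11.py
```

```text
[463.89695178  58.10155383 182.92226113] [-5.99924648e-01  3.08366460e+00 -2.42733224e-04]
block_mid ['scene'] [ 514.44612296 -304.01044065   39.45774023] 0.08501410484313965
block_mid ['top'] [ 516.05215304 -299.72080382   43.77566729] 0.016221370548009872
stub_mid ['scene'] [ 447.5171875  -332.92265625] 0.0797945111989975
stub_mid ['top'] [ 449.21721878 -329.36510582] 0.01597324199974537
```

View pics/s11.png

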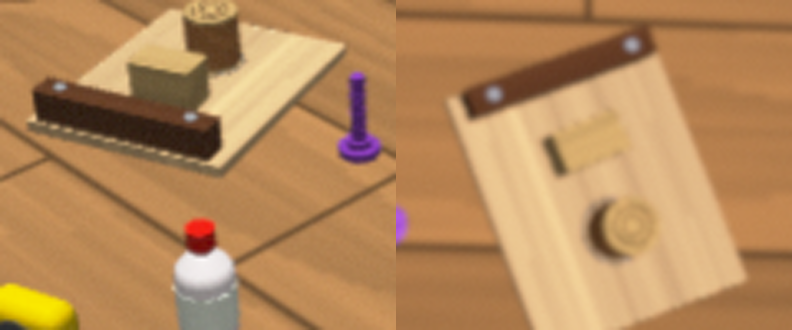

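Both views show the block parallel to the batten and midway to the stub, which covers the circle. Stub at (450,-328.5). Now the slice.

Request:
carry_out --deltas "0 0 -0.07 0 0 0;0 0 -0.07 0 0 0;0 0 -0.05 0 0 0;0 0 -0.028 0 0 0;0 0 -0.01 0 0 0;0 0 0 0 0 0;0 0 0 0 0 0"

```text
t: 27.75
tool_pos: [464.3, 57.5, 69.5]
tcp_rot: [-0.596, 3.084, -0.0]
force: [-0.2, -0.2, 0.6]
grip_width: 0.998
grip_force: 0.0
```

Request:
carry_out --deltas "0 0 0 0 0 0;0 0 0 0 0 0;0 0 0 0 0 0;0 0 0 0 0 0;0 0 0 0 0 0;0 0 0 0 0 0" --hand 255

```text
t: 28.35
tool_pos: [464.3, 57.6, 70.1]
tcp_rot: [-0.597, 3.083, -0.001]
force: [-2.8, 0.1, 12.1]
grip_width: 0.75
grip_force: 63.0
```

Request:
carry_out --deltas "0 0 0.06 0 0 0;0 0 0.08 0 0 0;0 0 0.08 0 0 0;-0.0028 -0.0772 0 0 0 0;-0.0028 -0.0772 0 0 0 0;-0.0028 -0.0772 0 0 0 0;-0.0028 -0.0772 0 0 0 0;-0.0028 -0.0772 0 0 0 0;-0.0028 -0.0772 0 0 0 0;-0.0028 -0.0772 0 0 0 0"

```text
t: 29.35
tool_pos: [453.8, -214.2, 179.4]
tcp_rot: [-0.597, 3.084, -0.001]
force: [-0.1, 1.0, -0.5]
grip_width: 0.745
grip_force: 67.0
```

Request:
carry_out --deltas "-0.0028 -0.0772 0 0 0 0;-0.0028 -0.0772 0 0 0 0;-0.0028 -0.0772 0 0 0 0;0 0 -0.03 0 0 0;0 0 0 0 0 0;0 0 0 0 0 0;0 0 0 0 0 0"

```text
t: 30.05
tool_pos: [450.2, -327.8, 164.6]
tcp_rot: [-0.598, 3.084, -0.001]
force: [-0.4, 0.0, -0.7]
grip_width: 0.752
grip_force: 67.1
```

Run:
```python
from fit import *
im=r.read_camera('scene')
s=r.read_state();p=s['tool_pos'];print(p,s['tcp_rot'],s['grip_width'])
z=p[2]-69.8
for n,q,zz in [('slice_mid',(p[0],p[1],0),z),('stub_mid',(450.2,-328.5,0),12)]:
    g=regions(n,q,cams=('scene',),z=zz)
    for c in g: print(n,fit(n,g,q,False,z=zz))
x,y=map(int,proj('scene',(450,-328,70)))
v=cv2.resize(im[y-50:y+50,x-60:x+60],None,fx=5,fy=5,interpolation=cv2.INTER_CUBIC)
for P,q,zz in [(M['slice_mid'][0],(p[0],p[1],0),z),(M['stub_mid'][0],(450.2,-328.5,0),12)]:
  for X in pose(P,q,zz): cv2.circle(v,tuple(int(t) for t in (np.array(proj('scene',X))-[x-60,y-50])*5),2,(255,0,255),-1)
cv2.imwrite('pics/s12.png',v)
```

```text
[ 450.25669533 -327.83572876  164.63778203] [-5.98414291e-01  3.08355055e+00 -1.02955008e-03] 0.7501399376478659
slice_mid (array([ 457.72813088, -325.95926392]), np.float64(0.0627509206533432))
stub_mid (array([ 451.40808411, -327.64418793]), np.float64(0.08478061109781265))
```

View pics/s12.png

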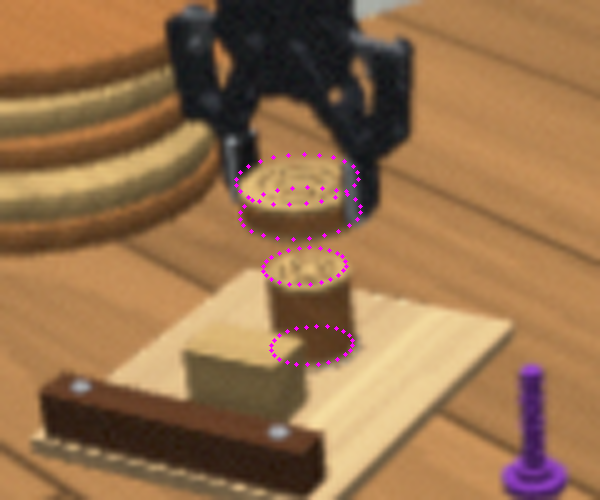

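The overlay agrees: the slice (centre (298,195)) sits right above the stub top (305,265). Lowering.

Request:
carry_out --deltas "0 0 -0.03 0 0 0;0 0 -0.015 0 0 0;0 0 -0.007 0 0 0;0 0 -0.005 0 0 0;0 0 -0.003 0 0 0;0 0 -0.002 0 0 0;0 0 0 0 0 0;0 0 0 0 0 0"

```text
t: 31.0
tool_pos: [450.0, -328.4, 133.1]
tcp_rot: [-0.597, 3.084, -0.0]
force: [-0.6, 0.1, -0.8]
grip_width: 0.748
grip_force: 67.1
```

Request:
carry_out --deltas "0 0 -0.002 0 0 0;0 0 -0.002 0 0 0;0 0 0 0 0 0;0 0 0 0 0 0"

```text
t: 31.4
tool_pos: [450.1, -328.5, 132.1]
tcp_rot: [-0.597, 3.084, -0.001]
force: [-3.9, 3.5, 14.4]
grip_width: 0.747
grip_force: 68.9
```

Contact. Open, rise and retreat towards the base's left.

Request:
carry_out --deltas "0 0 0 0 0 0;0 0 0 0 0 0;0 0 0 0 0 0;0 0 0 0 0 0;0 0 0.03 0 0 0;0 0 0.07 0 0 0;0 0 0.08 0 0 0;0 0 0 0 0 0" --hand 0

```text
t: 32.2
tool_pos: [451.4, -329.6, 226.8]
tcp_rot: [-0.596, 3.079, -0.011]
force: [0.7, -0.0, -1.3]
grip_width: 1.0
grip_force: 0.0
```

Request:
carry_out --deltas "0 0.075 0 0 0 0;0 0.075 0 0 0 0;0 0.075 0 0 0 0;0 0.075 0 0 0 0;0 0.075 0 0 0 0;0 0.075 0 0 0 0;0 0.075 0 0 0 0;0 0.075 0 0 0 0;0 0 0 0 0 0;0 0 0 0 0 0"

```text
t: 33.2
tool_pos: [450.0, -28.0, 221.3]
tcp_rot: [-0.6, 3.083, -0.001]
force: [-0.5, 0.3, 0.3]
grip_width: 1.0
grip_force: 0.0
```

Run:
```python
from fit import *
im=r.read_camera('scene');it=r.read_camera('top')
for n,q,z in [('slice_mid',(450,-328.4,0),62),('block_mid',(517,-300.6,.382),12)]:
    g=regions(n,q,z=z)
    for c in g: print(n,c,*fit(n,{c:g[c]},q,n=='block_mid',z=z))
a=cv2.resize(im[140:260,180:300],None,fx=3.3,fy=3.3,interpolation=cv2.INTER_CUBIC);b=cv2.resize(it[110:230,160:280],None,fx=3.3,fy=3.3);c=cv2.resize(it[150:270,380:500],None,fx=3.3,fy=3.3,interpolation=cv2.INTER_CUBIC)
cv2.imwrite('pics/s13.png',np.hstack([a,c]))
```

```text
slice_mid scene [ 454.359375 -324.93125 ] 0.07575575262308121
slice_mid top [ 449.76313019 -327.46310654] 0.011900042183697224
block_mid scene [ 514.7762285  -304.05649569  -11.37735999] 0.15666796267032623
block_mid top [ 514.63246703 -300.12907964   38.25245167] 0.006046907044947147
```

View pics/s13.png

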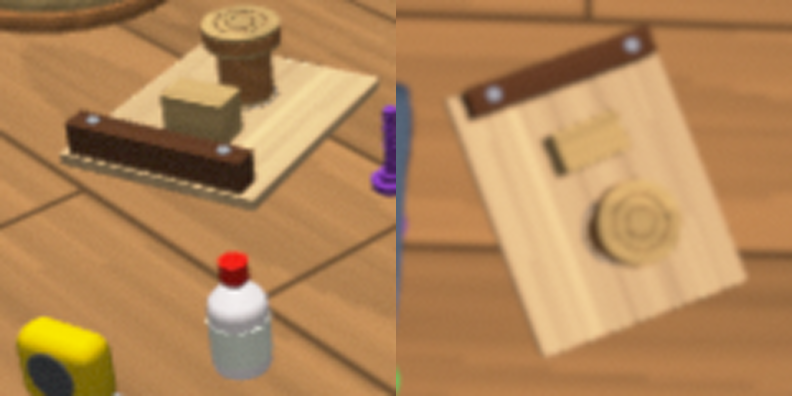

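The slice lies centred on the stub, the block is parallel to the batten and midway, and the bottle is where it was. Handing in.

```bash
python3 -c "
from station import r
print(r.sign_off())"
```

```text
the job is handed in; nothing more can be done
None
```

The job is handed in at about 33 s: both feet are in their matching compartments, the stub is on the circle, the block is within about 2 mm of midway along the batten, the slice was laid last on the stub, and the glue bottle was left standing; no verdict was returned.

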